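# Open the lift-and-slide hatch of a reactor parts well

## Robot

A 7-joint arm with a two-finger parallel gripper is mounted at the origin on the work surface. World frame = base frame: x ahead of the robot, y to its left, z up, the work surface at z = 0. Lengths are in m, angles in rad, forces in N, time in s.
With the tool pointing down it reaches from about 0.4 to 0.85 m from the base axis. Payload 4.5 kg.
Tool frame: the origin (TCP) lies at the centre of the arm's flange, where the gripper is bolted on; the fingertips stand r.tcp_to_tips ahead of it and the grasp point (between the pads) lies 147 mm ahead of it (r.tcp_to_tips is the distance from the TCP to the fingertips, in m); x points along the fingers, y is the direction in which the jaws open and shut, and the axes are right-handed (so a half turn about x gives the same grasp; the last joint's range is limited). The gripper opens to 88 mm and grips with 3 to 60 N. Pads are 18 mm wide; open, the fingers measure 123 mm over their backs; the gripper's body (75 mm by 187 mm) begins 45 mm behind the grasp point.
Start: joints at [1.252, 0.689, -0.195, 1.565, 0.157, 0.902, -0.215], TCP at [0.216, -0.587, 0.405] pointing down, gripper open.
Joint ranges: [-3.01, 3.01], [-0.46, 2.08], [-1.47, 1.51], [0.13, 2.56], [-1, 4.14], [0.04, 2.09], [-2.66, 2.66]. Speed limits (rad/s): [2.57, 2.57, 3.14, 3.14, 3.14, 3.14, 3.14].

## Interface

Orientations are given as a unit quaternion [x, y, z, w].
In Python, from plant import r, eyes gives the robot as it stands.
- The arm moves only by the tool carry_out, never from a script. Its argument "targets" is text: rows parted by semicolons, each of 5 numbers parted by spaces: the opening, from 0 (shut) to 1 (fully open), then the shift along the tool's x, y, z in mm, then the turn about the tool's x in rad. A call has 1 to 20 rows; each row shifts and turns the commanded pose from where the row before left it, along the tool's axes as they then stand; what a row does not reach is not made up. A row lasts 1/12 s, in which the tool goes at most 41.7 mm and 7.16 degrees, less where a joint would pass 70% of its speed; a pose out of reach is approached as far as the arm can. A call is refused whole if a number of a shift passes 41.7 or a number of a turn 0.125, either way. A call with a gripper value outside its range is refused whole. The fingers move at their own pace and stop on an object; "force" is the grip in N (left out, the last holds). Time passes only in rows, so rows that do not move let the fingers close. It gives the time, the measured TCP pose, the force and the opening at its end, in the units of the state.
- r.get_state(): the state, without advancing time (a new reading comes with each control period).
- eyes.snapshot(name): name is "scene" or "top" or "wrist"; returns (picture, depth): 400x640x3 uint8, blue, green, red; 400x640 float32, m along the optical axis (not along the pixel's ray), 0 where there is no reading.
- eyes.camera_params(name): a dict with "intrinsics" (3x3 intrinsics, pixels), "rvec" (rotation vector, rad) and "tvec" (3), from world to camera coordinates, as OpenCV has them; the wrist camera has in their place "T_tool_cam" (4x4, takes a point from camera to tool coordinates, whose origin is the TCP and whose axes are the tool frame's). Camera axes: x right, y down, z forward; pixel columns grow to the right and rows downward; lengths in m; the calibration is good to about 2 mm. A picture is of the moment at which its call begins: read the wrist's pose just before it. camera_params takes no time and is no camera call.
- r.finish_job(): hands the job in, once; it reports no verdict.
The state is a dict: "clock": time; "q": joint angles; "qd": joint speeds; "joint_torque": joint torques, N m; "tool_pos": TCP position; "eef_rot": TCP orientation; "contact_force": force on the tool from outside, world axes, zero at the start; "moment": the same for the moment, N m; "opening": opening from 0.0 (shut) to 1.0 (fully open).
Only numpy, scipy, OpenCV 4.12 (cv2) and the standard library are available. Lean on these libraries where they do the work, as an engineer would, in place of code of your own. Each camera call takes 0.05 s, during which the arm holds its last target.

## Task

Open the parts well on the lab bench: press the hatch's tail down behind the red rib so that its leading edge rocks up off the seat, slide it forward onto the step while it is held up, then push it along its channels until it is fully home against the rubber end stop, lying level, and let go. Do it gently, without forcing the hatch against its housing, and leave the glassware and tools around it where they are.

Things in the scene. Friction and masses are not known exactly. Their poses are not given: they have to be found in the camera images.
- well: Fixed steel housing with blue lips on both long sides, 190 (x) by 320 (y) by 93 mm high. Origin: centre of its underside; z up. The hatch opens towards the housing's own +y, in two channels under the lips. The end wall behind the hatch's tail reaches only z = 68 mm (y = -160 to -146.5 mm).
- seat (a point): middle of the hatch's seat, housing frame (0, -60, 60) mm: a recess from y = -146.5 to +26.5 mm whose ledges, at z = 60 mm, begin only at y = -95 mm: the hatch's tail overhangs the open well behind them, and rocks on their rear ends. At y = +26.5 mm a step 8 mm high leads up to the level channel floor, z = 68 mm.
- lip (a point): middle of one lip's underside over the seat, at its inner edge: housing frame (68, -60, 80.5) mm. The lips are 5 mm thick, overlap the hatch's sides by 12 mm and leave a slot 136 mm wide. Over the seat the hatch's edges can rise at most 12.5 mm before they meet the lips; beyond y = +30 mm the lips are 7.5 mm higher (top z = 93 mm).
- stop_face (a point): middle of the foot of the rubber end stop's face, housing frame (0, 145, 68) mm; the stop is 15 mm long, its top at z = 82.5 mm. Level and against it, the hatch's origin is at (0, 60, 68) mm in the housing's frame.
- hatch: Loose white polymer plate, 160 (x) by 170 (y) by 8 mm, 0.26 to 0.48 kg. Origin: centre of its underside; y along the housing's y. Closed, it lies in the seat, top flush with the channel floor. Only its leading (+y) edge must be raised over the 8 mm step; once 5 mm past the step it rests there, and pushed on by the rib the plate climbs and levels itself (its tail rises 8 mm).
- lead_edge (a point): middle of the lower leading (+y) edge of the hatch, hatch frame (0, 85, 0) mm. It rises 3.6 mm for each mm that the press pad is pushed down.
- press_pad (a point): middle of the dark pad on top of the hatch's tail, hatch frame (0, -68, 8) mm; free plate from the rib to the tail's edge (y = -52 to -85 mm). Pressed here it rocks at 3 to 7 N: the pad sinks 2.2 mm to bring the leading edge level with the step, 3.4 mm until the lips stop it (felt at about 11 N). Let go, it falls back.
- rib (a point): middle of the top of the red rib, hatch frame (0, -48, 32) mm: 100 mm along x, 8 mm thick (y = -52 to -44 mm), standing 24 mm above the plate's top. Pushed towards +y on its rear face, it slides the hatch (a few N; friction about 0.3 on the steel). Over the first 80 mm the rib climbs about 1 mm per 10 mm; let the tool rise with it.
- jar: bystander: amber jar, 64 mm across, 95 mm high, blue cap; origin under its centre
- beaker: bystander: glass beaker, 72 mm across, 90 mm high; origin under its centre
- wrench: bystander: steel wrench, 180 mm long, lying on the bench along its x; origin on its underside
- gasket_ring: bystander: brass gasket ring, 100 mm across, 12 mm high; origin under its centre
- dish: bystander: white dish, 100 mm across, 30 mm high; origin under its centre
- solvent: bystander: white bottle with red cap, 60 mm across, 160 mm high; origin under its centre

How it is judged:
By the outcome, as a careful person would: the job done as asked, in the order asked, and still so for the second after the job is handed in, with the robot touching nothing.
It also fails if it takes over 51 s, if anything falls off the work surface, if the arm or the gripper's body presses on something with over 40 N, if the wrist force passes 120 N, or if a joint passes its speed limit or range.

## Working session

There is one attempt and no reset: what is moved stays moved. The work goes in short steps, Python scripts to look and compute and a tool call to move; the robot and the scene stay as the last step left them, time stands still between calls to the robot, and variables do not carry over. Pictures are saved under pics/ and viewed, and the job is handed in when it is done.

Besides the shell and the picture viewer there is one more tool, called by a JSON object that holds its "fn" and its "kwargs", one argument or row to a line. carry_out: Moves the arm, as the interface text tells. Its arguments: {"type":"object","properties":{"targets":{"type":"string"},"force":{"type":"number"}},"required":["targets"]}

```bash
mkdir -p pics; ls; python3 - <<'E'
from plant import r, eyes
import cv2,numpy as np
s=r.get_state()
print({k:np.round(v,4) for k,v in s.items()}, r.tcp_to_tips)
for n in ("scene","top","wrist"):
    im,d=eyes.snapshot(n); cv2.imwrite(f"pics/{n}0.png",im); np.savez(f"pics/{n}0.npz",im=im,d=d)
    print(n,eyes.camera_params(n))
E
```

```text
pics
{'clock': np.float64(0.0), 'q': array([ 1.2518,  0.69  , -0.1945,  1.5663,  0.1573,  0.9025, -0.2151]), 'qd': array([ 0.0009,  0.001 , -0.0001, -0.0005,  0.0018, -0.0002,  0.0009]), 'joint_torque': array([ 6.00000e-04, -5.27556e+01, -1.26690e+00, -1.53428e+01,
       -5.27000e-02,  6.40000e-03,  1.00000e-04]), 'tool_pos': array([ 0.2158, -0.5862,  0.4039]), 'eef_rot': array([-0.696 , -0.1247,  0.6963, -0.1235]), 'contact_force': array([-0.9407, -0.6775, -0.3062]), 'moment': array([0.0035, 0.0884, 0.0375]), 'opening': np.float64(1.0003)} 0.166
scene {'intrinsics': array([[383.51829886,   0.        , 321.73258258],
       [  0.        , 383.51829886, 198.33506767],
       [  0.        ,   0.        ,   1.        ]]), 'rvec': array([ 2.10555975,  0.91800196, -0.41807623]), 'tvec': array([-0.43740532, -0.18817852,  1.43174904])}
top {'intrinsics': array([[407.81127703,   0.        , 314.64659203],
       [  0.        , 407.81127703, 202.28712609],
       [  0.        ,   0.        ,   1.        ]]), 'rvec': array([ 2.16289496, -2.00607026,  0.25872218]), 'tvec': array([-0.00110509,  0.60242999,  0.88922018])}
wrist {'intrinsics': array([[325.48828881,   0.        , 316.37604773],
       [  0.        , 325.48828881, 191.812787  ],
       [  0.        ,   0.        ,   1.        ]]), 'T_tool_cam': array([[-2.30758950e-04, -2.62682009e-01,  9.64882433e-01,
         1.98822371e-02],
       [ 9.99999972e-01, -1.12285253e-04,  2.08588757e-04,
        -9.22564972e-04],
       [ 5.35495546e-05,  9.64882454e-01,  2.62682027e-01,
        -6.74832638e-02],
       [ 0.00000000e+00,  0.00000000e+00,  0.00000000e+00,
         1.00000000e+00]])}
```

View pics/scene0.png

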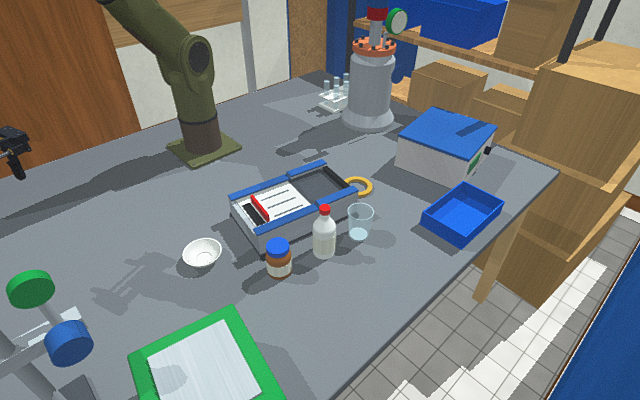

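View pics/top0.png

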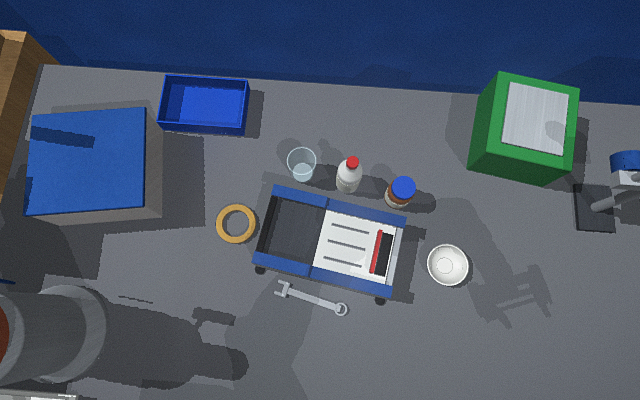

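The top view shows the housing centred near pixel (330,240): red rib at about (377,252), dark pad at (385,253), and the channel opening to the left. The solvent bottle (348,173) and jar (402,190) stand beside one lip, with the wrench (312,298) on the other side and the dish (447,264) behind the tail.

```bash
cat > h.py <<'E'
import cv2,numpy as np
from scipy.spatial.transform import Rotation as R
def cam(p,state=None):
    K=p["intrinsics"]
    if "rvec" in p:
        Rm=cv2.Rodrigues(p["rvec"])[0]; return K,Rm.T,-Rm.T@p["tvec"]
    T=p["T_tool_cam"]; Rt=R.from_quat(state["eef_rot"]).as_matrix()
    return K,Rt@T[:3,:3],Rt@T[:3,3]+state["tool_pos"]
def plane(c,uv,z):
    K,Rw,o=c; uv=np.atleast_2d(uv).astype(float)
    d=np.c_[(uv[:,0]-K[0,2])/K[0,0],(uv[:,1]-K[1,2])/K[1,1],np.ones(len(uv))]@Rw.T
    return o+d*((z-o[2])/d[:,2])[:,None]
def proj(c,P):
    K,Rw,o=c; q=(np.atleast_2d(P)-o)@Rw; return np.c_[q[:,0]/q[:,2]*K[0,0]+K[0,2],q[:,1]/q[:,2]*K[1,1]+K[1,2]]
def cloud(c,d):
    K,Rw,o=c; v,u=np.mgrid[:d.shape[0],:d.shape[1]]
    return o+np.dstack([(u-K[0,2])/K[0,0]*d,(v-K[1,2])/K[1,1]*d,d])@Rw.T
E
python3 - <<'E'
from h import *
from plant import eyes
for n in("top","scene"):
    f=np.load(f"pics/{n}0.npz");im,d=f["im"],f["d"];c=cam(eyes.camera_params(n));P=cloud(c,d)
    print(n,"cam",c[2])
    hsv=cv2.cvtColor(im,cv2.COLOR_BGR2HSV)
    H,S,V=hsv[...,0].astype(int),hsv[...,1],hsv[...,2]
    red=(((H<8)|(H>172))&(S>150)&(V>80)).astype(np.uint8)
    blue=((H>100)&(H<125)&(S>120)&(V>70)).astype(np.uint8)
    for nm,m in(("red",red),("blue",blue)):
        k,l,st,ce=cv2.connectedComponentsWithStats(m)
        for i in range(1,k):
            if st[i,4]<25: continue
            pts=P[(l==i)&(d>0)]
            med=np.median(pts,0)
            if abs(med[0])>1.2 or med[2]>.3: continue
            cnt=cv2.findContours((l==i).astype(np.uint8),0,2)[0][0]
            box=cv2.boxPoints(cv2.minAreaRect(cnt))
            z={"red":.092,"blue":.0855}[nm]
            print(nm,st[i],np.round(med,3),"z95",np.percentile(pts[:,2],[5,50,95]).round(3))
            print("  box",box.round(0).tolist(),plane(c,box,z).round(4)[:,:2].tolist())
E
```

```text
top cam [0.36138027 0.03107748 1.01097682]
red [347 156  12  12 113] [ 0.679 -0.033  0.16 ] z95 [0.157 0.16  0.162]
  box [[347.0, 156.0], [358.0, 156.0], [358.0, 167.0], [347.0, 167.0]] [[0.7168, -0.0249], [0.7188, -0.0512], [0.691, -0.0525], [0.689, -0.0264]]
red [370 230  12  43 146] [ 0.494 -0.102  0.092] z95 [0.09  0.092 0.095]
  box [[369.0, 272.0], [378.0, 229.0], [382.0, 230.0], [373.0, 272.0]] [[0.4467, -0.0898], [0.5438, -0.1065], [0.5427, -0.1141], [0.4457, -0.0972]]
blue [ 156   74   94   62 4906] [0.867 0.363 0.006] z95 [0.001 0.006 0.049]
  box [[155.0, 129.0], [159.0, 72.0], [250.0, 79.0], [246.0, 136.0]] [[0.7531, 0.4474], [0.9085, 0.4637], [0.9077, 0.2312], [0.7529, 0.2236]]
blue [   23   107   123   109 11719] [0.643 0.572 0.131] z95 [0.129 0.131 0.134]
  box [[16.0, 116.0], [145.0, 106.0], [152.0, 206.0], [23.0, 216.0]] [[0.7623, 0.7963], [0.8127, 0.4834], [0.5609, 0.4208], [0.5155, 0.7147]]
blue [610 150  30  23 542] [ 0.694 -0.574  0.242] z95 [0.216 0.242 0.249]
  box [[608.0, 153.0], [639.0, 148.0], [641.0, 168.0], [611.0, 172.0]] [[0.7765, -0.6572], [0.794, -0.
[... 2904 characters left out ...]
 [0.6303, 0.1515], [0.6058, 0.0165]]
blue [253 203  66  33 533] [ 0.583 -0.079  0.086] z95 [0.083 0.086 0.088]
  box [[253.0, 228.0], [316.0, 202.0], [320.0, 210.0], [256.0, 236.0]] [[0.5521, -0.1627], [0.5854, 0.0283], [0.6166, 0.0119], [0.5817, -0.1735]]
blue [266 237  24  21 399] [ 0.654 -0.162  0.094] z95 [0.083 0.094 0.097]
  box [[266.0, 237.0], [289.0, 237.0], [289.0, 257.0], [266.0, 257.0]] [[0.6017, -0.157], [0.6405, -0.1147], [0.6918, -0.1568], [0.6549, -0.1968]]
blue [  44  320   50   47 1702] [ 0.712 -0.589  0.236] z95 [0.202 0.236 0.248]
  box [[38.0, 334.0], [79.0, 314.0], [98.0, 352.0], [57.0, 372.0]] [[0.5143, -0.6433], [0.5195, -0.5702], [0.6307, -0.5712], [0.6212, -0.6387]]
```

```bash
python3 - <<'E'
import cv2
im=cv2.imread("pics/top0.png")[170:320,220:480]; cv2.imwrite("pics/topz.png",cv2.resize(im,None,fx=3,fy=3,interpolation=2))
E
```

```text
(no output)
```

View pics/topz.png

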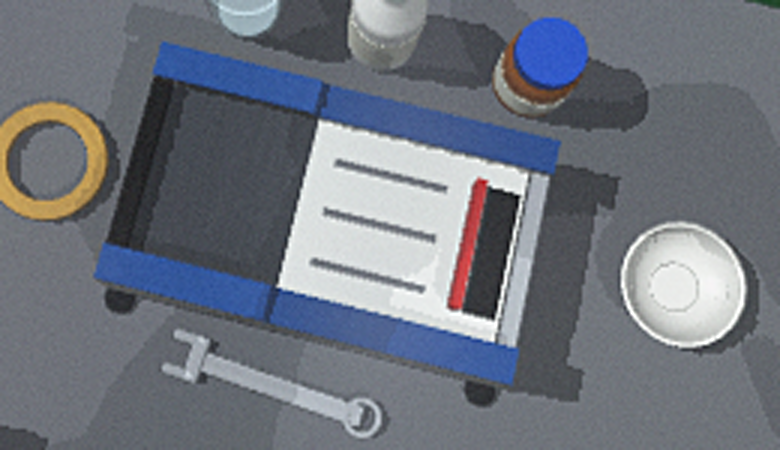

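View pics/wrist0.png

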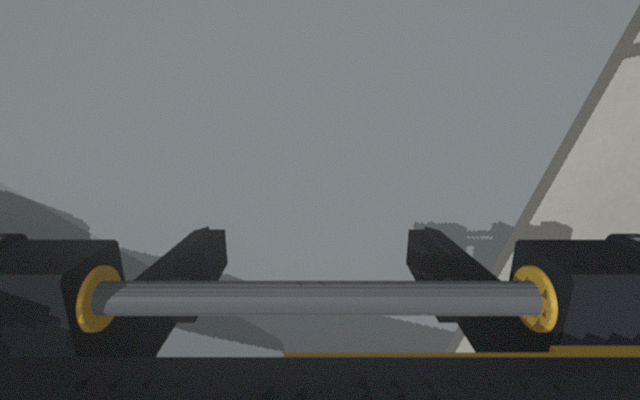

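The zoom confirms the hatch is seated: front edge at the step, pad and rib at the right end, grey end wall behind. Next I'll fit the housing frame from the lips and rib.

```bash
cat > fit.py <<'E'
from h import *
from plant import eyes,r
res=[]
for n in("top","scene"):
    f=np.load(f"pics/{n}0.npz");im,d=f["im"],f["d"];c=cam(eyes.camera_params(n));P=cloud(c,d)
    H,S,V=[a.astype(int) for a in cv2.split(cv2.cvtColor(im,cv2.COLOR_BGR2HSV))]
    reg=(abs(P[...,0]-.51)<.16)&(abs(P[...,1]-.005)<.2)
    hx=np.hypot(P[...,0]-.65,P[...,1]+.16)>.045
    blue=(H>100)&(H<125)&(S>120)&(V>70)&reg&hx&(P[...,2]>.08)&(P[...,2]<.098)
    red=((H<8)|(H>172))&(S>150)&(V>80)&reg&(abs(P[...,2]-.092)<.006)
    b=P[blue][:,:2].astype(np.float32); q=P[red][:,:2].astype(np.float32)
    (cx,sz,a)=cv2.minAreaRect(b); print(n,"lips rect",np.round(cx,4),np.round(sz,4),a)
    (cx,sz,a)=cv2.minAreaRect(q); print(n,"rib rect",np.round(cx,4),np.round(sz,4),a, "med",np.median(q,0))
    for lo in (1,-1):
        s=b[(b[:,0]-.51-.175*b[:,1])*lo>0]; v=cv2.fitLine(s,cv2.DIST_HUBER,0,.01,.01).ravel(); print("  lip line ang",np.degrees(np.arctan2(v[0],v[1])),v[2:])
s=r.get_state();print(R.from_quat(s["eef_rot"]).as_matrix().round(4))
E
python3 fit.py
```

```text
top lips rect [0.514  0.0027] [0.3205 0.1901] 80.21092224121094
top rib rect [ 0.4942 -0.1019] [0.0073 0.098 ] 80.30474853515625 med [ 0.49358752 -0.10173137]
  lip line ang 9.728531 [ 0.5942917  -0.01089998]
  lip line ang 9.794482 [0.43435523 0.02021243]
scene lips rect [0.5137 0.0043] [0.3212 0.1947] 80.042236328125
scene rib rect [ 0.5546 -0.0568] [0.2158 0.0771] 37.330284118652344 med [ 0.49806884 -0.10202301]
  lip line ang 9.5134735 [ 0.5927587  -0.01989435]
  lip line ang 9.73275 [0.4328036 0.0093934]
[[-5.000e-04  3.456e-01 -9.384e-01]
 [ 1.200e-03 -9.384e-01 -3.456e-01]
 [-1.000e+00 -1.300e-03  1.000e-04]]
```

```bash
cat > plan.py <<'E'
import numpy as np
from plant import r
from scipy.spatial.transform import Rotation as R
s=r.get_state();M=R.from_quat(s["eef_rot"]).as_matrix();p=s["tool_pos"].copy()
N=36;phi=np.deg2rad(60.0)-0; tgt=np.array([.4918,-.1214,.30])
ty=M[:,1];cur=np.degrees(np.arctan2(ty[1],ty[0]));print("turn needed deg",-9.75-cur)
th=-np.radians(-9.75-cur)/N
A=np.zeros((3,3));X=M
for i in range(N):
    A+=X; X=X@R.from_rotvec([th,0,0]).as_matrix()
print(th,np.linalg.solve(A,tgt-p)*1000)
E
python3 plan.py
```

```text
turn needed deg 60.03140035575073
-0.02910404418863182 [  2.90397585  -2.70221401 -15.48975172]
```

{"fn": "carry_out", "kwargs": {
  "targets": "0 2.9 -2.7 -15.5 -0.0291;0 2.9 -2.7 -15.5 -0.0291;0 2.9 -2.7 -15.5 -0.0291;0 2.9 -2.7 -15.5 -0.0291;0 2.9 -2.7 -15.5 -0.0291;0 2.9 -2.7 -15.5 -0.0291;0 2.9 -2.7 -15.5 -0.0291;0 2.9 -2.7 -15.5 -0.0291;0 2.9 -2.7 -15.5 -0.0291;0 2.9 -2.7 -15.5 -0.0291;0 2.9 -2.7 -15.5 -0.0291;0 2.9 -2.7 -15.5 -0.0291;0 2.9 -2.7 -15.5 -0.0291;0 2.9 -2.7 -15.5 -0.0291;0 2.9 -2.7 -15.5 -0.0291;0 2.9 -2.7 -15.5 -0.0291;0 2.9 -2.7 -15.5 -0.0291;0 2.9 -2.7 -15.5 -0.0291",
  "force": 20
}}

```text
clock: 1.65
tool_pos: [0.4173, -0.3897, 0.3523]
eef_rot: [0.64, 0.301, -0.64, 0.301]
contact_force: [0.1, -0.3, 0.1]
opening: 0.006
```

{"fn": "carry_out", "kwargs": {
  "targets": "0 2.9 -2.7 -15.5 -0.0291;0 2.9 -2.7 -15.5 -0.0291;0 2.9 -2.7 -15.5 -0.0291;0 2.9 -2.7 -15.5 -0.0291;0 2.9 -2.7 -15.5 -0.0291;0 2.9 -2.7 -15.5 -0.0291;0 2.9 -2.7 -15.5 -0.0291;0 2.9 -2.7 -15.5 -0.0291;0 2.9 -2.7 -15.5 -0.0291;0 2.9 -2.7 -15.5 -0.0291;0 2.9 -2.7 -15.5 -0.0291;0 2.9 -2.7 -15.5 -0.0291;0 2.9 -2.7 -15.5 -0.0291;0 2.9 -2.7 -15.5 -0.0291;0 2.9 -2.7 -15.5 -0.0291;0 2.9 -2.7 -15.5 -0.0291;0 2.9 -2.7 -15.5 -0.0291;0 2.9 -2.7 -15.5 -0.0291;0 0 0 0 0;0 0 0 0 0"
}}

```text
clock: 3.32
tool_pos: [0.4924, -0.1206, 0.3003]
eef_rot: [-0.54, -0.456, 0.54, -0.456]
contact_force: [0.2, -0.9, -0.1]
opening: 0.002
```

```bash
cat > st.py <<'E'
from h import *
from plant import r
O=np.array([.514,.003]);a=np.radians(9.75);HX=np.array([np.cos(a),-np.sin(a)]);HY=np.array([np.sin(a),np.cos(a)])
def show():
    s=r.get_state();M=R.from_quat(s["eef_rot"]).as_matrix();t=s["tool_pos"]+M[:,0]*r.tcp_to_tips
    f=s["contact_force"]
    print("t %.2f tip housing x %.1f y %.1f z %.1f mm yaw %.2f  F hx %.1f hy %.1f z %.1f open %.2f"%(s["clock"],*(1e3*np.array([(t[:2]-O)@HX,(t[:2]-O)@HY,t[2]])),np.degrees(np.arctan2(M[1,1],M[0,1])),f[:2]@HX,f[:2]@HY,f[2],s["opening"]),"tilt",M[:,0].round(4))
    return s
if __name__=="__main__": show()
E
python3 st.py; python3 - <<'E'
from plant import eyes
from st import *
s=r.get_state();im,d=eyes.snapshot("wrist");cv2.imwrite("pics/w1.png",im);np.savez("pics/w1.npz",im=im,d=d,p=s["tool_pos"],q=s["eef_rot"])
E
```

```text
t 3.32 tip housing x -0.4 y -125.5 z 134.3 mm yaw -9.64  F hx 0.3 hy -0.9 z -0.1 open 0.00 tilt [-3.e-04  0.e+00 -1.e+00]
```

View pics/w1.png

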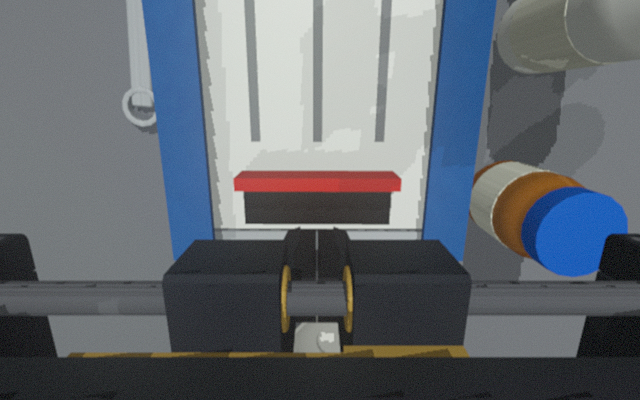

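The wrist view has the rib centred at pixel (318,181), square to the fingers, with the pad behind it. Measuring the rib's position relative to the tip from this view.

```bash
python3 - <<'E'
from st import *
from plant import eyes
f=np.load("pics/w1.npz");im=f["im"];c=cam(eyes.camera_params("wrist"),dict(eef_rot=f["q"],tool_pos=f["p"]))
H,S,V=[a.astype(int) for a in cv2.split(cv2.cvtColor(im,cv2.COLOR_BGR2HSV))]
red=((H<8)|(H>172))&(S>150)&(V>60)
for u in (260,318,380):
    col=np.where(red[150:230,u])[0]+150; print(u,col.min(),col.max(), [int(V[v,u]) for v in range(col.min()-1,col.max()+3)])
row=np.where(red[176])[0];print(row.min(),row.max())
def hf(uv,z):
    P=plane(c,uv,z); return np.c_[(P[:,:2]-O)@HX,(P[:,:2]-O)@HY]*1e3
print("rib top front/rear at z92:",hf([[318,171],[318,191]],.092).round(1).tolist(),"ends",hf([[row.min(),176],[row.max(),176]],.092).round(1).tolist())
print("front left/right edge", hf([[250,171],[390,171]],.092).round(2).tolist())
gray=im[...,1].astype(int)[195:240,290]; print(gray.tolist())
print("pad rear / tail edge z68", hf([[318,223],[318,229]],.068).round(1).tolist())
E
```

```text
260 178 190 [152, 174, 189, 195, 193, 193, 192, 190, 193, 188, 193, 192, 192, 191, 151, 93]
318 172 191 [156, 147, 149, 148, 150, 149, 152, 175, 189, 192, 191, 191, 193, 192, 189, 192, 190, 191, 193, 190, 154, 93, 60]
380 174 190 [149, 149, 146, 149, 150, 161, 174, 181, 176, 177, 177, 179, 177, 178, 181, 177, 178, 176, 149, 99]
309 396
rib top front/rear at z92: [[0.2, -95.9], [0.3, -108.2]] ends [[-5.1, -99.0], [46.4, -98.9]]
front left/right edge [[-39.89, -96.02], [42.67, -95.86]]
[61, 70, 61, 56, 60, 58, 53, 61, 61, 60, 54, 64, 55, 54, 59, 62, 64, 61, 57, 54, 55, 57, 59, 58, 50, 58, 58, 52, 94, 170, 205, 212, 211, 172, 94, 53, 48, 56, 56, 54, 48, 52, 54, 50, 47]
pad rear / tail edge z68 [[0.5, -137.7], [0.5, -142.1]]
```

{"fn": "carry_out", "kwargs": {
  "targets": "0 8 0 0 0;0 8 0 0 0;0 8 0 0 0;0 8 0 0 0;0 8 0 0 0;0 8 0 0 0;0 6 0 0 0;0 4 0 0 0;0 2 0 0 0;0 0 0 0 0;0 0 0 0 0"
}}

```text
clock: 4.28
tool_pos: [0.4924, -0.1215, 0.2404]
eef_rot: [0.541, 0.456, -0.541, 0.456]
contact_force: [-0.0, -0.4, -0.0]
opening: 0.003
```

```bash
python3 st.py; python3 - <<'E'
from plant import eyes
from st import *
for n in("wrist","top"):
    im,d=eyes.snapshot(n)
    if n=="top": im=cv2.resize(im[190:310,280:460],None,fx=4,fy=4)
    cv2.imwrite(f"pics/{n}2.png",im)
E
```

```text
t 4.28 tip housing x -0.1 y -126.4 z 74.4 mm yaw -9.75  F hx 0.0 hy -0.4 z -0.0 open 0.00 tilt [ 3.e-04 -1.e-04 -1.e+00]
```

View pics/wrist2.png

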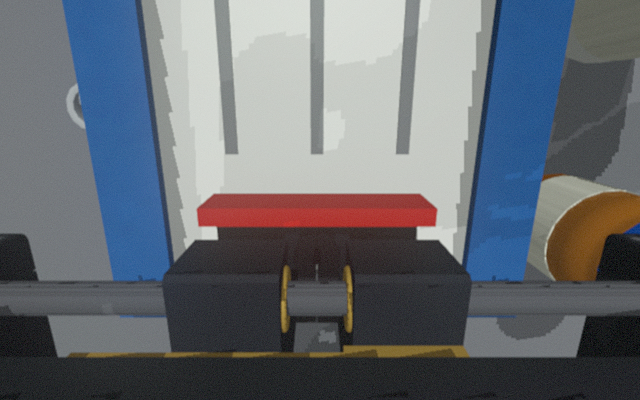

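View pics/top2.png

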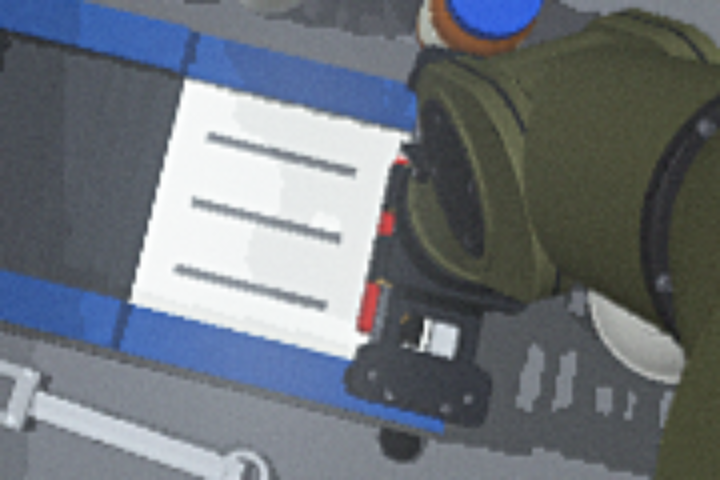

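The fingers are behind the rib (rib's rear edge at row 226, fingertips just below it) and clear of both lips. Pressing down in small steps now.

{"fn": "carry_out", "kwargs": {
  "targets": "0 2 0 0 0;0 2 0 0 0;0 1 0 0 0;0 0 0 0 0"
}}

```text
clock: 4.72
tool_pos: [0.4923, -0.1216, 0.2351]
eef_rot: [-0.541, -0.456, 0.541, -0.456]
contact_force: [-0.9, 0.3, 0.3]
opening: 0.006
```

{"fn": "carry_out", "kwargs": {
  "targets": "0 0.5 0 0 0;0 0.5 0 0 0;0 0 0 0 0"
}}

```text
clock: 4.97
tool_pos: [0.4923, -0.1216, 0.2345]
eef_rot: [0.541, 0.456, -0.541, 0.456]
contact_force: [-0.1, 0.6, 2.6]
opening: 0.005
```

{"fn": "carry_out", "kwargs": {
  "targets": "0 0.5 0 0 0;0 0.5 0 0 0;0 0 0 0 0"
}}

```text
clock: 5.22
tool_pos: [0.4923, -0.1218, 0.2335]
eef_rot: [-0.541, -0.455, 0.541, -0.456]
contact_force: [-1.9, -0.3, 4.7]
opening: 0.005
```

```bash
python3 st.py
```

```text
t 5.22 tip housing x -0.2 y -126.7 z 67.5 mm yaw -9.77  F hx -1.8 hy -0.6 z 4.7 open 0.01 tilt [ 2.e-04 -5.e-04 -1.e+00]
```

{"fn": "carry_out", "kwargs": {
  "targets": "0 0.5 0 0 0;0 0.5 0 0 0;0 0 0 0 0"
}}

```text
clock: 5.47
tool_pos: [0.4923, -0.1219, 0.2324]
eef_rot: [-0.541, -0.455, 0.541, -0.456]
contact_force: [-1.9, -1.1, 4.7]
opening: 0.002
```

{"fn": "carry_out", "kwargs": {
  "targets": "0 0.5 0 0 0;0 0 0 0 0;0 0 0 0 0"
}}

```text
clock: 5.72
tool_pos: [0.4923, -0.122, 0.232]
eef_rot: [-0.541, -0.455, 0.541, -0.456]
contact_force: [-1.4, -1.8, 5.4]
opening: 0.001
```

```bash
python3 st.py; python3 - <<'E'
from plant import eyes
from st import *
s=r.get_state()
for n in("wrist","scene"):
    im,d=eyes.snapshot(n)
    np.savez(f"pics/{n}3.npz",im=im,d=d,p=s["tool_pos"],q=s["eef_rot"])
    if n=="scene": im=cv2.resize(im[140:260,210:380],None,fx=4,fy=4)
    cv2.imwrite(f"pics/{n}3.png",im)
E
```

```text
t 5.72 tip housing x -0.2 y -126.9 z 66.0 mm yaw -9.79  F hx -1.1 hy -2.1 z 5.4 open 0.00 tilt [ 0.e+00 -8.e-04 -1.e+00]
```

View pics/wrist3.png

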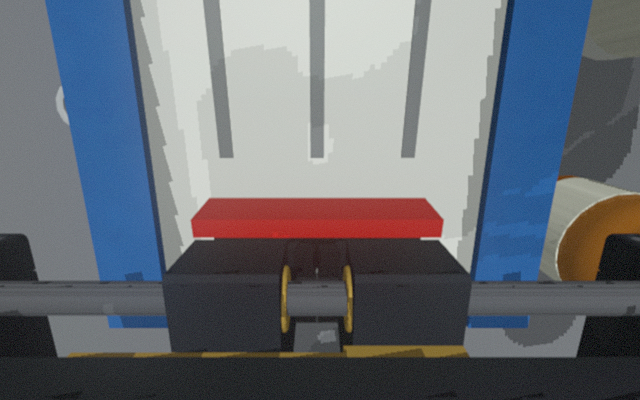

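View pics/scene3.png

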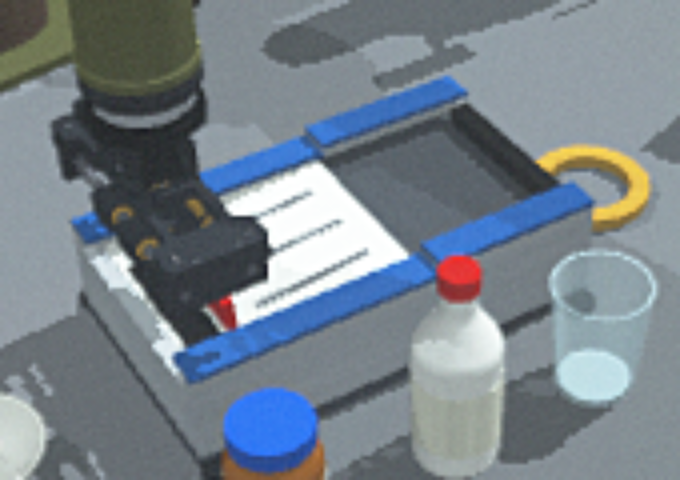

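The wrist view shows the rib filling the gap to the fingers (rows 199–240), and in the scene view the hatch looks tilted. I'll measure the tilt from depth.

```bash
cat > tilt.py <<'E'
from st import *
from plant import eyes
def tilt(n,f):
    c=cam(eyes.camera_params(n),dict(eef_rot=f["q"],tool_pos=f["p"]) if "q" in f else None)
    P=cloud(c,f["d"]);im=f["im"]; hx=(P[...,:2]-O)@HX*1e3;hy=(P[...,:2]-O)@HY*1e3;z=P[...,2]*1e3
    H,S,V=[a.astype(int) for a in cv2.split(cv2.cvtColor(im,cv2.COLOR_BGR2HSV))]
    m=(S<45)&(V>110)&(abs(hx)<55)&(hy>-98)&(hy<142)&(z>55)&(z<95)&(f["d"]>0)
    A=np.c_[hy[m],np.ones(m.sum())];k=np.linalg.lstsq(A,z[m],rcond=None)[0]
    y1=np.percentile(hy[m],99.5);print(n,m.sum(),"slope %.4f  front y %.1f z there %.1f  z at -95: %.1f"%(k[0],y1,k[0]*y1+k[1],-95*k[0]+k[1]))
if __name__=="__main__":
    import sys
    for a in sys.argv[1:]:
        n=a.rstrip("0123456789"); f=dict(np.load(f"pics/{a}.npz"))
        if n!="wrist": f.pop("q",None)
        tilt(n,f)
E
mv pics/w1.npz pics/wrist1.npz; python3 tilt.py scene0 scene3 wrist1 wrist3
```

```text
scene 1306 slope -0.0013  front y 133.4 z there 68.1  z at -95: 68.4
scene 1096 slope -0.0202  front y 133.0 z there 70.1  z at -95: 74.7
wrist 29556 slope 0.0005  front y 0.4 z there 68.2  z at -95: 68.2
wrist 50683 slope 0.0894  front y -21.3 z there 74.4  z at -95: 67.8
```

Wrist depth gives a slope of 0.089, so the leading edge is up about 10.7 mm: above the 8 mm step and below the 12.5 mm limit. The scene fit is contaminated by the area near the stop, so I'm not using it. Now sliding forward, rising 0.09 mm per mm to hold that tilt.

{"fn": "carry_out", "kwargs": {
  "targets": "0 -0.1 0 -1 0;0 -0.1 0 -1 0;0 -0.1 0 -1 0;0 0 0 0 0"
}}

```text
clock: 6.15
tool_pos: [0.4929, -0.1196, 0.2325]
eef_rot: [-0.541, -0.455, 0.541, -0.456]
contact_force: [-0.4, -3.8, 6.9]
opening: 0.007
```

```bash
sed -i 's/hy<142/hy<45/' tilt.py; cat > look.py <<'E'
import sys
from tilt import *
k=sys.argv[1]
s=show()
im,d=eyes.snapshot("wrist");f=dict(im=im,d=d,p=s["tool_pos"],q=s["eef_rot"]);np.savez(f"pics/wrist{k}.npz",**f);cv2.imwrite(f"pics/wrist{k}.png",im);tilt("wrist",f)
if len(sys.argv)>2:
    im,d=eyes.snapshot("scene");np.savez(f"pics/scene{k}.npz",im=im,d=d);tilt("scene",dict(im=im,d=d));cv2.imwrite(f"pics/scene{k}.png",cv2.resize(im[140:260,210:380],None,fx=4,fy=4))
E
python3 tilt.py scene0 scene3; python3 look.py 4
```

```text
scene 1019 slope -0.0018  front y 42.4 z there 68.2  z at -95: 68.5
scene 859 slope 0.0465  front y 44.2 z there 76.9  z at -95: 70.4
t 6.15 tip housing x 0.0 y -124.7 z 66.5 mm yaw -9.82  F hx 0.3 hy -3.8 z 6.9 open 0.01 tilt [ 2.0e-04 -1.9e-03 -1.0e+00]
wrist 51503 slope 0.0765  front y -18.7 z there 73.6  z at -95: 67.8
```

{"fn": "carry_out", "kwargs": {
  "targets": "0 0.4 0 0 0;0 0 0 -1 0;0 0 0 -1 0;0 0 0 0 0"
}}

```text
clock: 6.53
tool_pos: [0.4933, -0.1178, 0.2321]
eef_rot: [-0.541, -0.455, 0.541, -0.456]
contact_force: [-1.3, -3.3, 7.3]
opening: 0.008
```

```bash
python3 look.py 5 s
```

```text
t 6.53 tip housing x 0.1 y -123.0 z 66.1 mm yaw -9.85  F hx -0.7 hy -3.4 z 7.3 open 0.01 tilt [ 4.0e-04 -2.2e-03 -1.0e+00]
wrist 52467 slope 0.0953  front y -17.5 z there 75.1  z at -95: 67.7
scene 831 slope 0.0698  front y 44.1 z there 79.2  z at -95: 69.5
```

View pics/wrist5.png

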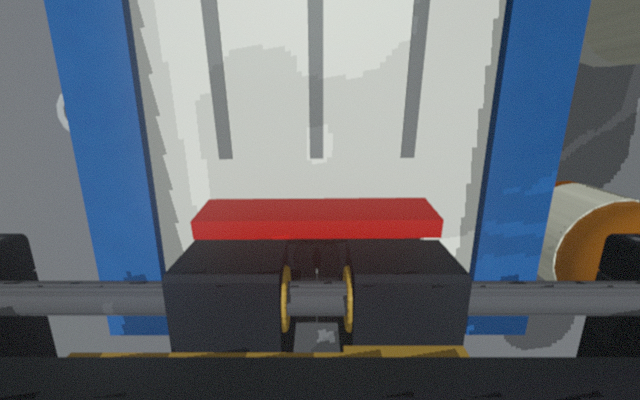

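View pics/scene5.png

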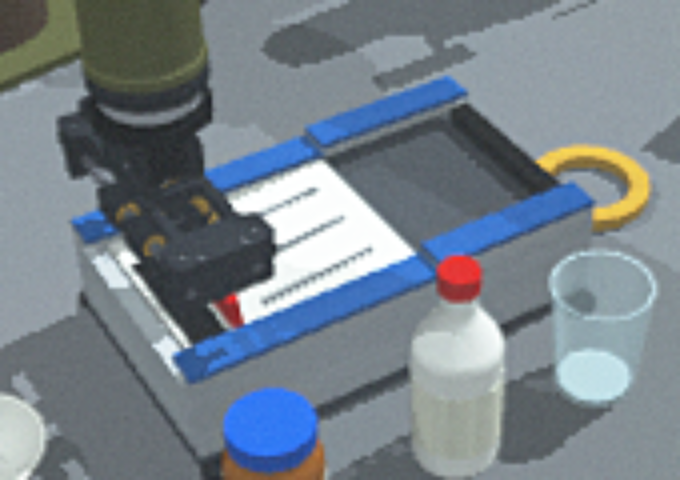

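In the wrist view the rib keeps its place (rows 199–240) while the tool advanced about 4 mm, so the hatch is moving with the fingers. The slope is 0.095 and forces are small. Continuing.

{"fn": "carry_out", "kwargs": {
  "targets": "0 -0.1 0 -1 0;0 -0.1 0 -1 0;0 0 0 -1 0;0 0 0 0 0"
}}

```text
clock: 6.97
tool_pos: [0.4938, -0.115, 0.2325]
eef_rot: [-0.541, -0.454, 0.542, -0.456]
contact_force: [-0.9, -3.0, 9.3]
opening: 0.005
```

```bash
python3 look.py 6
```

```text
t 6.97 tip housing x 0.3 y -120.2 z 66.5 mm yaw -9.85  F hx -0.4 hy -3.1 z 9.3 open 0.00 tilt [ 6.0e-04 -2.6e-03 -1.0e+00]
wrist 52357 slope 0.0861  front y -14.5 z there 74.7  z at -95: 67.8
```

{"fn": "carry_out", "kwargs": {
  "targets": "0 0 0 -1 0;0 -0.1 0 -1 0;0 0 0 -1 0;0 0 0 0 0"
}}

```text
clock: 7.35
tool_pos: [0.4944, -0.1123, 0.2329]
eef_rot: [-0.541, -0.454, 0.542, -0.456]
contact_force: [-0.3, -3.8, 10.9]
opening: -0.0
```

```bash
python3 look.py 7
```

```text
t 7.35 tip housing x 0.4 y -117.5 z 66.9 mm yaw -9.87  F hx 0.4 hy -3.8 z 10.9 open -0.00 tilt [ 9.0e-04 -3.1e-03 -1.0e+00]
wrist 52184 slope 0.0786  front y -11.6 z there 74.3  z at -95: 67.8
```

{"fn": "carry_out", "kwargs": {
  "targets": "0 0.2 0 -1 0;0 0 0 -1 0;0 0 0 0 0"
}}

```text
clock: 7.65
tool_pos: [0.4947, -0.1107, 0.2328]
eef_rot: [-0.541, -0.454, 0.542, -0.456]
contact_force: [-1.6, -4.6, 13.5]
opening: 0.007
```

```bash
python3 look.py 8 s; python3 - <<'E'
from st import *
from plant import eyes
# rib front top edge and strips' ends by wrist depth -> hatch y
for k in (1,3,8):
    f=np.load(f"pics/wrist{k}.npz");c=cam(eyes.camera_params("wrist"),dict(eef_rot=f["q"],tool_pos=f["p"]));P=cloud(c,f["d"]);im=f["im"]
    H,S,V=[a.astype(int) for a in cv2.split(cv2.cvtColor(im,cv2.COLOR_BGR2HSV))]
    hx=(P[...,:2]-O)@HX*1e3;hy=(P[...,:2]-O)@HY*1e3
    red=((H<8)|(H>172))&(S>150)&(V>60)&(abs(hx)<45)
    line=(S<60)&(V<170)&(V>90)&(abs(hx)<6)&(hy>-95)&(hy<0)&(P[...,2]>.06)
    print(k,"rib hy pct",np.percentile(hy[red],[1,50,99]).round(1),"line start",np.percentile(hy[line],[1,3]).round(1) if line.any() else None)
# front edge of plate in scene
for k in (0,8):
    f=np.load(f"pics/scene{k}.npz");c=cam(eyes.camera_params("scene"));P=cloud(c,f["d"]);im=f["im"]
    hx=(P[...,:2]-O)@HX*1e3;hy=(P[...,:2]-O)@HY*1e3
    m=(im.min(2)>140)&(abs(hx)<50)&(hy>0)&(hy<60)
    print(k,"front",np.percentile(hy[m],[90,95,98]).round(1))
E
```

```text
t 7.65 tip housing x 0.5 y -115.9 z 66.8 mm yaw -9.89  F hx -0.8 hy -4.8 z 13.5 open 0.01 tilt [ 0.0011 -0.0036 -1.    ]
wrist 52396 slope 0.0855  front y -10.2 z there 75.0  z at -95: 67.8
scene 784 slope 0.0693  front y 44.2 z there 78.7  z at -95: 69.1
1 rib hy pct [-114.6 -103.8  -99.9] line start [-80.2 -77.6]
3 rib hy pct [-111.  -102.9 -100.8] line start [-81.  -79.3]
8 rib hy pct [-105.8  -92.1  -89.8] line start [-92.7 -92. ]
0 front [25.9 27.1 27.9]
8 front [36.7 45.3 46.6]
```

View pics/scene8.png

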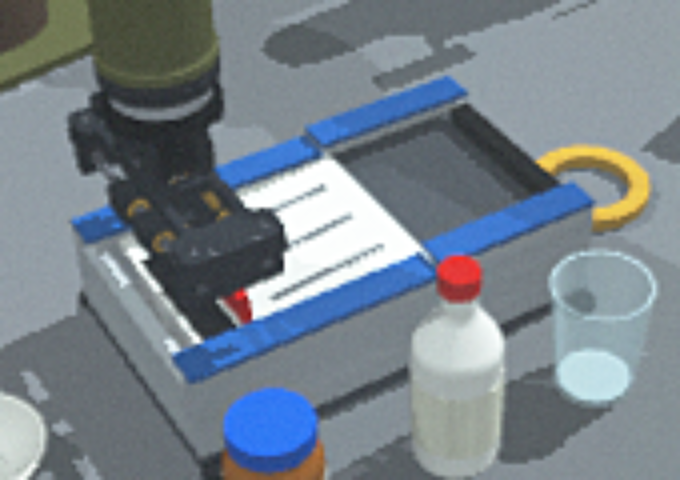

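The scene view shows the front edge past the lip joint at (430,262). The rib has moved about 10.8 mm, so the leading edge is roughly 8 mm past the step. Releasing the press and raising the tips clear of the plate.

{"fn": "carry_out", "kwargs": {
  "targets": "0 -0.5 0 0 0;0 -1 0 0 0;0 -1 0 0 0;0 -2 0 0 0;0 -2 0 0 0;0 -2 0 0 0;0 -2 0 0 0;0 -1.5 0 0 0;0 0 0 0 0"
}}

```text
clock: 8.5
tool_pos: [0.4946, -0.1087, 0.2441]
eef_rot: [0.541, 0.456, -0.541, 0.456]
contact_force: [0.2, 0.9, 0.4]
opening: 0.008
```

```bash
python3 look.py 9 s
```

```text
t 8.50 tip housing x -0.1 y -113.4 z 78.1 mm yaw -9.76  F hx 0.1 hy 0.9 z 0.4 open 0.01 tilt [ 5.e-04  0.e+00 -1.e+00]
wrist 47750 slope 0.0671  front y -4.3 z there 74.0  z at -95: 67.9
scene 789 slope 0.0580  front y 44.6 z there 76.8  z at -95: 68.7
```

View pics/scene9.png

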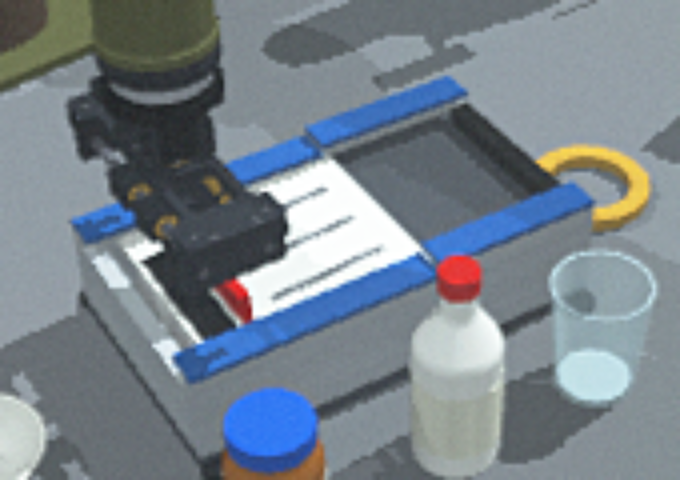

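View pics/wrist9.png

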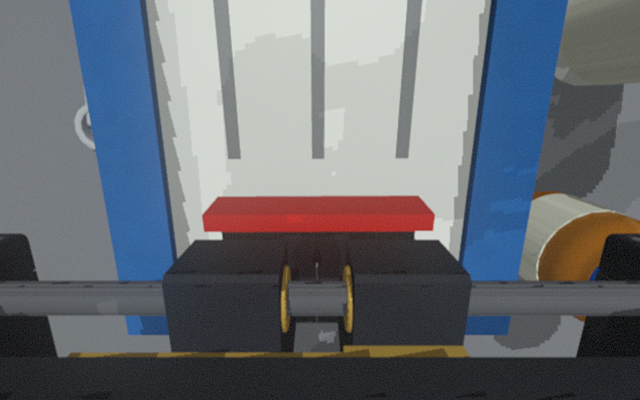

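The slope holds at 0.067 with the press released (8 mm over about 120 mm), so the leading edge is resting on the step. Now pushing on the rib, rising as I go.

{"fn": "carry_out", "kwargs": {
  "targets": "0 0 0 -1 0;0 0 0 -1 0;0 -0.2 0 -2 0;0 -0.2 0 -2 0;0 -0.2 0 -2 0;0 -0.2 0 -2 0;0 -0.2 0 -2 0;0 -0.2 0 -2 0;0 0 0 0 0"
}}

```text
clock: 9.35
tool_pos: [0.497, -0.0943, 0.2451]
eef_rot: [0.541, 0.456, -0.54, 0.456]
contact_force: [0.5, 0.2, -0.4]
opening: 0.006
```

```bash
python3 look.py 10
```

```text
t 9.35 tip housing x -0.2 y -98.7 z 79.1 mm yaw -9.71  F hx 0.5 hy 0.3 z -0.4 open 0.01 tilt [ 2.e-04  4.e-04 -1.e+00]
wrist 49011 slope 0.0669  front y 10.4 z there 75.0  z at -95: 67.9
```

View pics/wrist10.png

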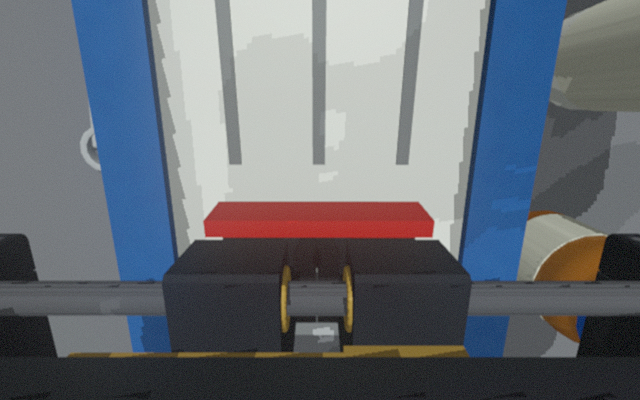

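```bash
cat > rib.py <<'E'
import sys
from st import *
from plant import eyes
for k in sys.argv[1:]:
    f=np.load(f"pics/wrist{k}.npz");c=cam(eyes.camera_params("wrist"),dict(eef_rot=f["q"],tool_pos=f["p"]));P=cloud(c,f["d"]);im=f["im"]
    H,S,V=[a.astype(int) for a in cv2.split(cv2.cvtColor(im,cv2.COLOR_BGR2HSV))]
    hx=(P[...,:2]-O)@HX*1e3;hy=(P[...,:2]-O)@HY*1e3
    red=((H<8)|(H>172))&(S>150)&(V>60)&(abs(hx)<45)
    zt=np.percentile(P[...,2][red],95); top=red&(P[...,2]>zt-.004); q=P[top][:,:2].astype(np.float32)
    print(k,"rib top: y",np.percentile(hy[top],[2,50,98]).round(1),"x",np.percentile(hx[top],[2,98]).round(1),"z",round(zt*1e3,1),"yaw rect",cv2.minAreaRect(q)[2])
E
python3 rib.py 1 8 9 10
```

```text
1 rib top: y [-107.7 -103.8 -100. ] x [-43.3  43.2] z 93.2 yaw rect 79.86544799804688
8 rib top: y [-99.7 -94.9 -91.2] x [-42.9  43. ] z 92.5 yaw rect 34.83712387084961
9 rib top: y [-98.8 -94.2 -90.5] x [-43.   43.1] z 92.8 yaw rect 36.23992156982422
10 rib top: y [-87.  -82.4 -78.7] x [-43.   43.4] z 93.5 yaw rect 37.48929214477539
```

The rib has advanced 12 mm with the tool and the hatch is square. Continuing the push.

{"fn": "carry_out", "kwargs": {
  "targets": "0 -0.2 0 -2 0;0 -0.2 0 -2 0;0 -0.2 0 -2 0;0 -0.2 0 -2 0;0 -0.2 0 -2 0;0 -0.2 0 -2 0;0 -0.2 0 -2 0;0 -0.2 0 -2 0;0 -0.2 0 -2 0;0 -0.2 0 -2 0"
}}

```text
clock: 10.23
tool_pos: [0.5003, -0.075, 0.247]
eef_rot: [-0.541, -0.456, 0.541, -0.456]
contact_force: [-0.2, -1.4, -0.9]
opening: 0.006
```

```bash
python3 look.py 11; python3 rib.py 11
```

```text
t 10.23 tip housing x -0.3 y -79.2 z 81.0 mm yaw -9.76  F hx 0.0 hy -1.4 z -0.9 open 0.01 tilt [-0.e+00 -1.e-04 -1.e+00]
wrist 48742 slope 0.0665  front y 30.0 z there 76.3  z at -95: 67.9
11 rib top: y [-67.7 -63.  -59.4] x [-43.1  43.2] z 94.8 yaw rect 33.339847564697266
```

{"fn": "carry_out", "kwargs": {
  "targets": "0 -0.2 0 -2 0;0 -0.2 0 -2 0;0 -0.2 0 -2 0;0 -0.2 0 -2 0;0 -0.2 0 -2 0;0 -0.2 0 -2 0;0 -0.2 0 -2 0;0 -0.2 0 -2 0;0 -0.2 0 -2 0;0 -0.2 0 -2 0;0 -0.2 0 -2 0;0 -0.2 0 -2 0;0 -0.2 0 -2 0;0 -0.2 0 -2 0;0 -0.2 0 -2 0"
}}

```text
clock: 11.53
tool_pos: [0.5054, -0.0455, 0.25]
eef_rot: [-0.541, -0.456, 0.541, -0.456]
contact_force: [-0.2, -1.2, -0.8]
opening: 0.005
```

```bash
python3 look.py 12 s; python3 rib.py 12
```

```text
t 11.53 tip housing x -0.3 y -49.2 z 84.0 mm yaw -9.76  F hx 0.0 hy -1.3 z -0.8 open 0.01 tilt [-0.e+00 -1.e-04 -1.e+00]
wrist 37435 slope 0.0827  front y 44.7 z there 77.5  z at -95: 65.9
scene 528 slope 0.1344  front y 44.4 z there 79.2  z at -95: 60.5
12 rib top: y [-37.7 -33.  -29.4] x [-43.1  43. ] z 95.9 yaw rect 33.25479507446289
```

View pics/scene12.png

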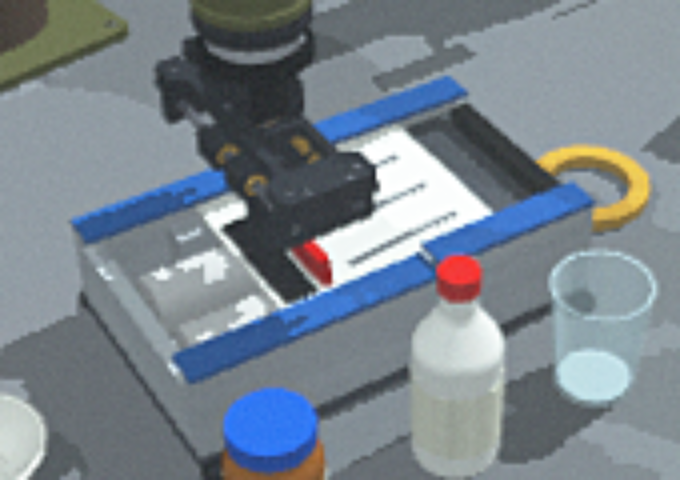

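The hatch is sliding cleanly: front edge near (490,215), tail near (270,300). About 48 mm to go.

{"fn": "carry_out", "kwargs": {
  "targets": "0 -0.1 0 -2 0;0 -0.1 0 -2 0;0 -0.1 0 -2 0;0 -0.1 0 -2 0;0 -0.1 0 -2 0;0 -0.1 0 -2 0;0 -0.1 0 -2 0;0 -0.1 0 -2 0;0 -0.1 0 -2 0;0 -0.1 0 -2 0;0 -0.1 0 -2 0;0 -0.1 0 -2 0;0 -0.1 0 -2 0;0 -0.1 0 -2 0;0 -0.1 0 -2 0;0 -0.1 0 -2 0;0 -0.1 0 -2 0"
}}

```text
clock: 13.05
tool_pos: [0.5111, -0.012, 0.2517]
eef_rot: [-0.541, -0.456, 0.541, -0.456]
contact_force: [-0.4, -0.9, -0.8]
opening: 0.003
```

```bash
python3 look.py 13 s; python3 rib.py 13
```

```text
t 13.05 tip housing x -0.3 y -15.2 z 85.7 mm yaw -9.76  F hx -0.3 hy -1.0 z -0.8 open 0.00 tilt [-1.e-04 -0.e+00 -1.e+00]
wrist 19138 slope 0.0192  front y 44.9 z there 76.5  z at -95: 73.9
scene 540 slope 0.1608  front y 44.0 z there 79.8  z at -95: 57.5
13 rib top: y [-3.5  0.9  4.5] x [-42.8  43.1] z 101.0 yaw rect 38.225093841552734
```

View pics/wrist13.png

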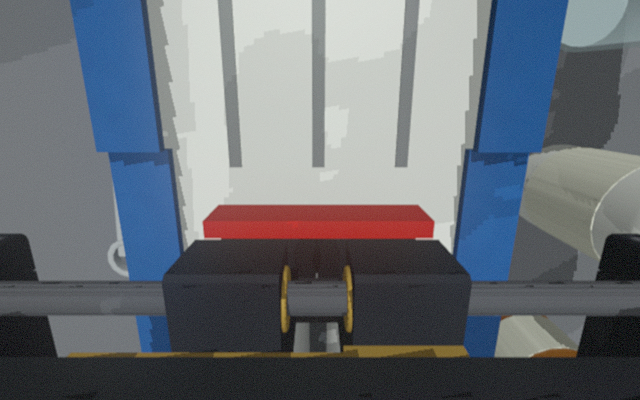

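View pics/scene13.png

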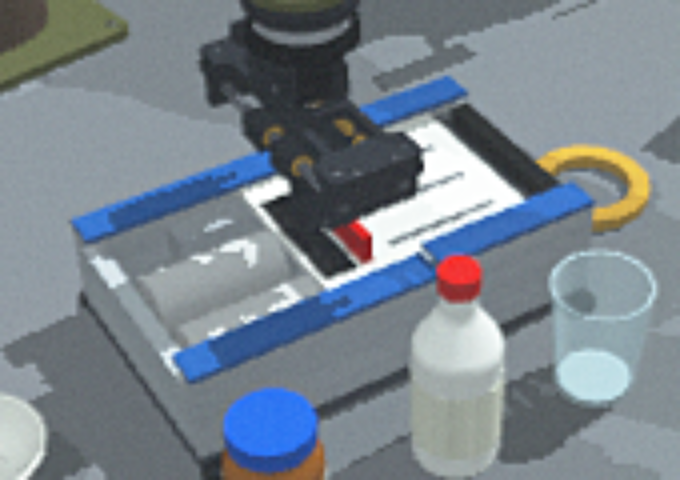

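Nearly level now (slope 0.019), with about 14 mm left. Approaching the stop slowly.

{"fn": "carry_out", "kwargs": {
  "targets": "0 -0.1 0 -1 0;0 -0.1 0 -1 0;0 -0.1 0 -1 0;0 -0.1 0 -1 0;0 0 0 -1 0;0 0 0 -1 0;0 0 0 -1 0;0 0 0 -1 0;0 0 0 -1 0;0 0 0 -1 0;0 0 0 -1 0"
}}

```text
clock: 14.07
tool_pos: [0.513, -0.0013, 0.2521]
eef_rot: [-0.541, -0.456, 0.541, -0.456]
contact_force: [-0.2, -0.7, -1.2]
opening: 0.005
```

{"fn": "carry_out", "kwargs": {
  "targets": "0 0 0 -0.5 0;0 0 0 -0.5 0"
}}

```text
clock: 14.23
tool_pos: [0.5132, -0.0003, 0.2521]
eef_rot: [-0.541, -0.456, 0.541, -0.456]
contact_force: [-0.1, -0.9, 0.5]
opening: 0.006
```

{"fn": "carry_out", "kwargs": {
  "targets": "0 0 0 -0.5 0;0 0 0 -0.5 0"
}}

```text
clock: 14.4
tool_pos: [0.5133, 0.0006, 0.2521]
eef_rot: [-0.541, -0.456, 0.541, -0.456]
contact_force: [-0.0, -0.6, -0.5]
opening: 0.007
```

```bash
python3 look.py 14; python3 rib.py 14
```

```text
t 14.40 tip housing x -0.2 y -2.5 z 86.1 mm yaw -9.77  F hx 0.1 hy -0.6 z -0.5 open 0.01 tilt [-0.e+00 -2.e-04 -1.e+00]
wrist 12811 slope 0.0553  front y 44.9 z there 76.9  z at -95: 69.2
14 rib top: y [ 9.  13.6 17.3] x [-42.9  43.1] z 101.0 yaw rect 38.237274169921875
```

{"fn": "carry_out", "kwargs": {
  "targets": "0 0 0 -0.5 0;0 0 0 -0.5 0;0 0 0 -0.5 0"
}}

```text
clock: 14.7
tool_pos: [0.5136, 0.0021, 0.2521]
eef_rot: [-0.541, -0.456, 0.541, -0.456]
contact_force: [-1.1, 0.1, -0.2]
opening: 0.006
```

{"fn": "carry_out", "kwargs": {
  "targets": "0 0 0 -0.5 0;0 0 0 -0.5 0"
}}

```text
clock: 14.87
tool_pos: [0.5137, 0.0026, 0.2521]
eef_rot: [-0.541, -0.455, 0.541, -0.456]
contact_force: [-0.2, -2.4, 0.2]
opening: 0.009
```

{"fn": "carry_out", "kwargs": {
  "targets": "0 0 0 -0.5 0;0 0 0 -0.5 0"
}}

```text
clock: 15.03
tool_pos: [0.5138, 0.0029, 0.2521]
eef_rot: [-0.54, -0.455, 0.542, -0.456]
contact_force: [-0.6, -5.3, 1.9]
opening: 0.011
```

```bash
python3 look.py 15; python3 rib.py 15
```

```text
t 15.03 tip housing x -0.3 y -0.5 z 86.1 mm yaw -9.84  F hx 0.3 hy -5.3 z 1.9 open 0.01 tilt [-8.0e-04 -2.2e-03 -1.0e+00]
wrist 11868 slope 0.0793  front y 44.9 z there 77.1  z at -95: 66.0
15 rib top: y [11.1 15.5 19.2] x [-42.9  43.1] z 101.0 yaw rect 33.04712677001953
```

The force is rising as the tool stalls at y = -0.5 mm, which matches the home position of -1 mm. One small firm-up, then back off.

{"fn": "carry_out", "kwargs": {
  "targets": "0 0 0 -0.5 0;0 0 0 -0.5 0;0 0 0 0 0;0 0 0 0 0"
}}

```text
clock: 15.42
tool_pos: [0.5138, 0.0031, 0.2521]
eef_rot: [-0.54, -0.454, 0.542, -0.456]
contact_force: [-0.9, -6.0, 1.8]
opening: 0.007
```

{"fn": "carry_out", "kwargs": {
  "targets": "0 0 0 1 0;0 0 0 1 0;0 0 0 1 0;0 0 0 2 0;0 0 0 2 0;0 -2 0 0 0;0 -6 0 0 0;0 -12 0 0 0;0 -20 0 0 0;0 -20 0 0 0;0 -20 0 5 0;0 -15 0 15 0;0 -10 0 20 0;0 0 0 20 0;0 0 0 20 0;0 0 0 20 0;0 0 0 20 0;0 0 0 15 0;0 0 0 5 0;0 0 0 0 0"
}}

```text
clock: 17.08
tool_pos: [0.4889, -0.1409, 0.3574]
eef_rot: [-0.541, -0.455, 0.541, -0.455]
contact_force: [1.0, -0.5, -0.3]
opening: 0.005
```

```bash
sed -i 's/hy<45/hy<135/' tilt.py; python3 look.py 16 s; python3 rib.py 16; python3 - <<'E'
from plant import eyes
from st import *
im,d=eyes.snapshot("top"); np.savez("pics/top16.npz",im=im,d=d); cv2.imwrite("pics/top16.png",cv2.resize(im[150:330,200:480],None,fx=2.8,fy=2.8))
E
```

```text
t 17.08 tip housing x -0.3 y -146.1 z 191.4 mm yaw -9.90  F hx 1.0 hy -0.3 z -0.3 open 0.00 tilt [ 4.e-04 -5.e-04 -1.e+00]
wrist 9416 slope 0.1284  front y -8.2 z there 67.2  z at -95: 56.1
scene 1312 slope 0.0920  front y 134.3 z there 81.1  z at -95: 60.0Traceback (most recent call last):
  File "rib.py", line 9, in <module>
    zt=np.percentile(P[...,2][red],95); top=red&(P[...,2]>zt-.004); q=P[top][:,:2].astype(np.float32)
    return _quantile_unchecked(
        a, q, axis, out, overwrite_input, method, keepdims, weights)
    return _ureduce(a,
                    func=_quantile_ureduce_func,
    ...<5 lines>...
                    overwrite_input=overwrite_input,
                    method=method)
    r = func(a, **kwargs)
    result = _quantile(arr,
                       quantiles=q,
    ...<2 lines>...
                       out=out,
                       weights=wgt)
    slices_having_nans = np.isnan(arr[-1, ...])
                                  ~~~^^^^^^^^^
IndexError: index -1 is out of bounds for axis 0 with size 0
```

View pics/scene16.png

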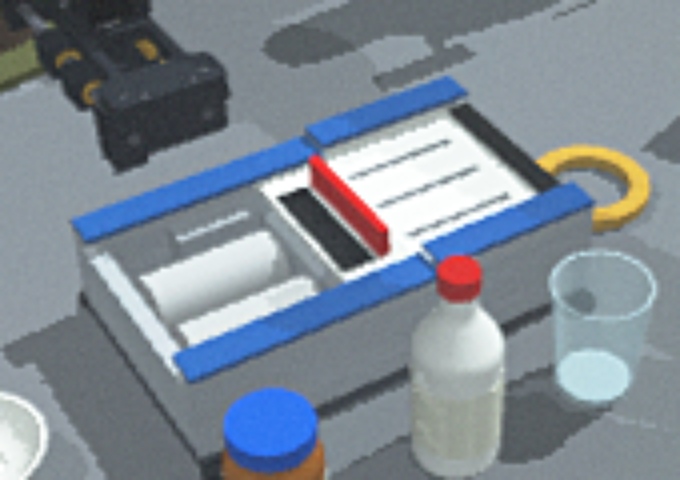

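View pics/wrist16.png

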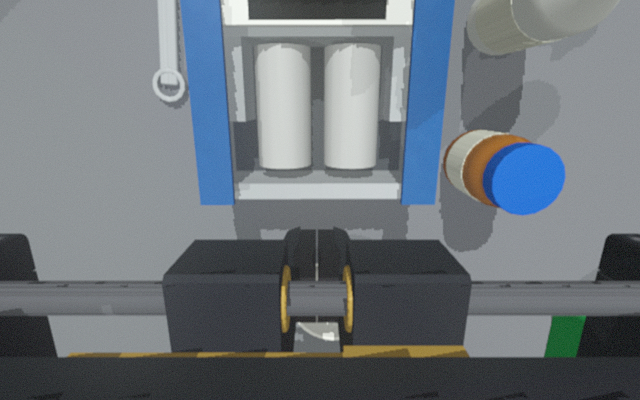

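View pics/top16.png

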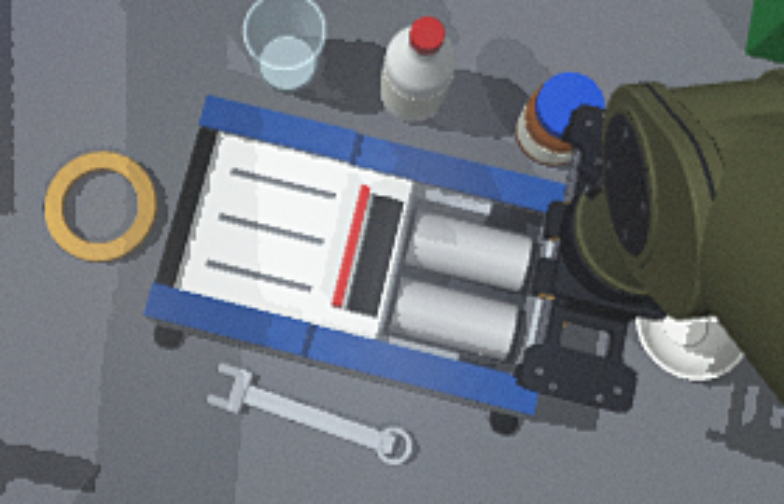

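The hatch is fully forward in the top view: front edge next to the dark stop at (205,200), tail at (400,260), well open, nothing around it moved. Checking level and final position numerically.

```bash
python3 - <<'E'
from st import *
from plant import eyes
c=cam(eyes.camera_params("top"))
def rib(k,z):
    f=np.load(f"pics/top{k}.npz");im,d=f["im"],f["d"];P=cloud(c,d)
    H,S,V=[a.astype(int) for a in cv2.split(cv2.cvtColor(im,cv2.COLOR_BGR2HSV))]
    reg=(abs(P[...,0]-.51)<.16)&(abs(P[...,1]-.005)<.2)
    red=((H<8)|(H>172))&(S>150)&(V>80)&reg&(P[...,2]<.12)
    v,u=np.where(red);p=plane(c,np.c_[u,v],z)[:,:2]
    hx=(p-O)@HX*1e3;hy=(p-O)@HY*1e3
    m=np.polyfit(hx,hy,1);print(k,"rib y %.1f x %.1f z %.1f yaw err deg %.2f"%(hy.mean(),hx.mean(),1e3*np.median(P[...,2][red]),np.degrees(np.arctan(m[0]))))
    HXX=(P[...,:2]-O)@HX*1e3;HYY=(P[...,:2]-O)@HY*1e3
    for lo,hi in((-25,-12),(20,45),(60,90),(110,138)):
        q=(S<50)&(V>150)&(abs(HXX)<60)&(HYY>lo)&(HYY<hi)&(d>0)
        if q.sum(): print("   y",lo,hi,"z med %.1f n %d"%(1e3*np.median(P[...,2][q]),q.sum()))
    q=(S<50)&(V>150)&(abs(HXX)<50)&(HYY>60)&(HYY<160)&(P[...,2]>.07)
    if q.any(): print("  front",np.percentile(HYY[q],[95,98,99.5]).round(1))
rib(0,.092);rib(16,.1)
# bystanders: image difference outside housing
a=np.load("pics/scene0.npz")["d"];f=eyes.snapshot("scene")[1]
P=cloud(cam(eyes.camera_params("scene")),f)
for n,x,y,w in(("jar+solvent+beaker",.66,-.05,.17),):
    m=(abs(P[...,0]-x)<.06)&(abs(P[...,1]-y)<w)&(P[...,2]>.02);print(n,"depth diff median/95% mm",(1e3*np.percentile(abs(a-f)[m],[50,95])).round(1))
E
```

```text
0 rib y -106.7 x -2.4 z 92.2 yaw err deg -0.03
   y -25 -12 z med 68.3 n 250
   y 20 45 z med 68.1 n 123
16 rib y 11.0 x 0.3 z 100.0 yaw err deg -0.30
   y -25 -12 z med 76.4 n 102
   y 20 45 z med 76.0 n 535
   y 60 90 z med 75.9 n 603
   y 110 138 z med 75.9 n 569
  front [139.2 142.2 143.3]
jar+solvent+beaker depth diff median/95% mm [1.8 5.3]
```

Level: z is 76.0 ±0.4 over the plate's whole length. The position reads 11.0 mm against an expected 12 mm for the rib, within the calibration, but I'll look at the stop from close above before handing in.

{"fn": "carry_out", "kwargs": {
  "targets": "0 0 0 -10 0;0 0 0 -20 0;0 0 0 -20 0;0 0 0 -20 0;0 0 0 -20 0;0 0 0 -20 0;0 0 0 -20 0;0 0 0 -20 0;0 0 0 -15 0;0 0 0 -5 0;0 0 0 0 0;0 0 0 0 0"
}}

```text
clock: 18.28
tool_pos: [0.5178, 0.0279, 0.357]
eef_rot: [-0.54, -0.456, 0.541, -0.456]
contact_force: [-1.1, 0.4, 0.0]
opening: 0.01
```

```bash
python3 look.py 17
```

```text
t 18.28 tip housing x -0.6 y 25.1 z 191.0 mm yaw -9.71  F hx -1.1 hy 0.2 z 0.0 open 0.01 tilt [-5.e-04 -6.e-04 -1.e+00]
wrist 21542 slope 0.0000  front y 134.6 z there 76.2  z at -95: 76.2
```

View pics/wrist17.png

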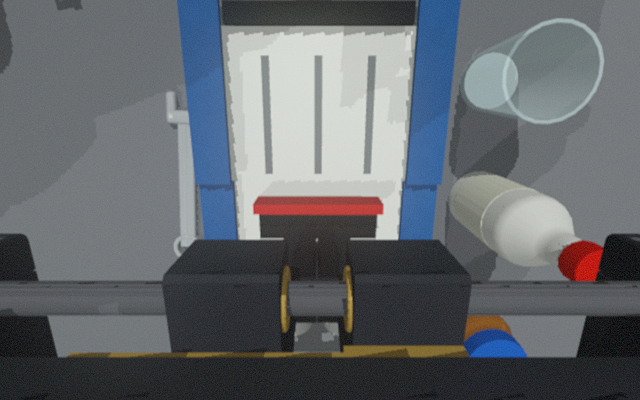

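```bash
python3 - <<'E'
from st import *
from plant import eyes
f=np.load("pics/wrist17.npz");im=f["im"];cv2.imwrite("pics/w17z.png",cv2.resize(im[0:60,200:440],None,fx=3.3,fy=6,interpolation=0))
c=cam(eyes.camera_params("wrist"),dict(eef_rot=f["q"],tool_pos=f["p"]));P=cloud(c,f["d"])
for u in (250,318,380):
    print(u,[(v,int(im[v,u,1]),round(float((P[v,u,:2]-O)@HY*1e3),1),round(float(P[v,u,2]*1e3),1)) for v in range(20,42)])
E
python3 rib.py 17
```

```text
250 [(20, 66, 150.0, 82.4), (21, 64, 149.3, 82.9), (22, 61, 148.7, 82.3), (23, 64, 148.1, 82.4), (24, 61, 148.1, 79.1), (25, 88, 147.9, 77.1), (26, 132, 147.3, 76.6), (27, 151, 146.9, 75.5), (28, 151, 146.1, 76.3), (29, 147, 145.4, 76.2), (30, 147, 144.8, 75.8), (31, 152, 144.0, 77.0), (32, 149, 143.4, 76.4), (33, 157, 143.0, 74.8), (34, 190, 141.9, 77.1), (35, 204, 141.3, 76.7), (36, 203, 140.9, 75.6), (37, 202, 140.2, 75.5), (38, 203, 93.3, 337.1), (39, 204, 138.6, 76.8), (40, 202, 138.0, 76.3), (41, 205, 137.3, 76.6)]
318 [(20, 65, 149.8, 83.3), (21, 64, 149.4, 82.2), (22, 68, 148.4, 84.1), (23, 69, 148.1, 82.6), (24, 70, 147.9, 80.2), (25, 100, 147.8, 77.6), (26, 152, 147.3, 76.8), (27, 172, 146.9, 75.7), (28, 175, 146.5, 74.6), (29, 173, 145.8, 74.7), (30, 171, 144.9, 75.8), (31, 170, 144.4, 75.0), (32, 180, 143.4, 76.5), (33, 207, 142.9, 75.8), (34, 219, 142.3, 75.3), (35, 222, 141.3, 76.7), (36, 219, 140.6, 76.9), (37, 218, 140.5, 74.2), (38, 219, 139.4, 76.5), (39, 218, 138.7, 76.6), (40, 216, 138.0, 76.5), (41, 219, 137.3, 76.7)]
380 [(20, 55, 149.8, 83.8), (21, 53, 149.3, 82.9), (22, 62, 148.9, 81.8), (23, 54, 148.3, 81.5), (24, 52, 148.0, 80.1), (25, 87, 148.0, 76.6), (26, 135, 147.8, 74.6), (27, 153, 146.8, 76.4), (28, 152, 145.8, 78.0), (29, 149, 145.5, 76.1), (30, 148, 144.8, 76.5), (31, 147, 144.2, 76.0), (32, 159, 143.3, 77.0), (33, 191, 142.8, 76.1), (34, 204, 142.2, 75.9), (35, 204, 141.6, 75.4), (36, 204, 140.9, 75.4), (37, 206, 140.2, 75.7), (38, 202, 139.4, 76.1), (39, 203, 138.9, 75.5), (40, 203, 138.2, 75.3), (41, 203, 137.4, 76.2)]
17 rib top: y [11.6 15.3 19.2] x [-43.3  43.2] z 101.2 yaw rect 80.46427917480469
```

View pics/w17z.png

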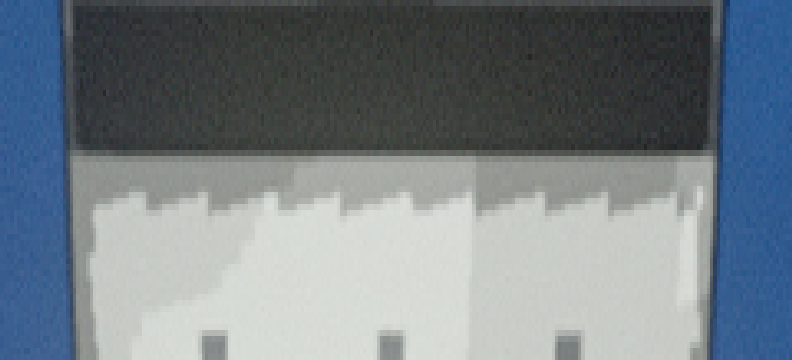

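The close view shows the white plate at z = 76 mm running right up to the stop with no dark gap; the ragged grey band is only a shadow. The robot is clear of everything, so I'm handing in.

```bash
python3 -c "
from plant import r
print(r.finish_job(), r.get_state()['clock'])"
```

```text
the job is handed in; nothing more can be done
the job is handed in; nothing more can be done
```

The parts well is open: the hatch lies level against the rubber end stop, the gripper is clear of it, and I handed the job in at about 18.4 s (limit 51 s).

**What I did**
- **Press:** With the fingers shut, I pressed the tail pad until the leading edge was up about 10.7 mm, which took about 5 N.
- **Slide:** I slid the hatch about 11 mm forward while holding it up. The downward force grew to 13.5 N at the end of this, above the roughly 11 N quoted for the lips stopping it. At that point the leading edge stood about 11 mm up. I think the rise came from the shorter lever arm, but I can't rule out light lip contact.
- **Push:** I released the press and the hatch stayed resting on the step. I then pushed it by the rib, with readings of about 1 N. The tool stalled at the stop, and I firmed it up to about 6 N before backing off.

**Last checks**
- **Level:** The top of the plate reads z = 76 mm along its whole length (slope 0.000 from the wrist camera).
- **Fully home:** The close view shows no visible gap at the stop. The top view puts the rib at y = 11.0 mm against a nominal 12 mm, which is within the 2 mm calibration. The wrist view read 15.3 mm, with a known offset of about +4 mm.
- **Straightness:** The top view showed 0.3° of yaw. The wrist view showed the hatch square to the stop, so I left it.
- **Bystanders:** The jar, solvent bottle, beaker, ring and wrench look unmoved in the pictures. The depth comparison covering the jar, bottle and beaker showed a median difference of 1.8 mm. The dish was partly hidden by the arm in the last top view, but the tool never went near it.

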